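Draw a mortise-and-tenon joint tight with a drift

ROBOT

A 6-joint arm with a two-finger parallel gripper is mounted at the origin on the work surface. World frame = base frame: x ahead of the robot, y to its left, z up, the work surface at z = 0. Lengths are in mm, angles in rad, forces in N, time in s.
With the tool pointing down it reaches from about 350 to 975 mm from the base axis. Payload 7.1 kg.
Tool frame: the origin (TCP) lies at the very end of the fingers, on their centre line; the grasp point (between the pads) lies 19 mm behind it; z points along the fingers, y is the direction in which the jaws open and shut (so a half turn about z gives the same grasp; the last joint's range is limited). The gripper opens to 88 mm and grips with 3 to 60 N. Pads are 20 mm wide; open, the fingers measure 115 mm over their backs; the gripper's body (75 mm by 178 mm) begins 61 mm behind the grasp point.
Start: joints at [1.157, 0.423, 1.63, -0, 1.089, -0.019], TCP at [240.357, 576.917, 222.675] pointing down, gripper open.
Joint ranges: [-3, 3], [-0.9, 2.11], [0.09, 2.58], [-1.31, 4.45], [0.11, 2.69], [-2.54, 2.54]. Speed limits (rad/s): [2.39, 2.39, 3.01, 3.14, 3.14, 3.14].

INTERFACE

Orientations are given as a rotation vector (axis times angle).
In Python, from workcell import * gives the robot as it stands.
- The arm moves only by the tool play_rows, never from a script. Its argument "plan" is text: rows parted by semicolons, each of 7 numbers parted by spaces: the finger opening in cm, from 0 to 8.78, then the shift along the tool's x, y, z in cm, then the turn, a rotation vector about the tool's x, y, z in degrees. A call has 1 to 20 rows; each row shifts and turns the commanded pose from where the row before left it, along the tool's axes as they then stand; what a row does not reach is not made up. A row lasts 1/8 s, in which the tool goes at most 62.5 mm and 10.7 degrees, less where a joint would pass 70% of its speed; a pose out of reach is approached as far as the arm can. A call is refused whole if a number of a shift passes 6.25 or a number of a turn 10.7, either way. A call with a gripper value outside its range is refused whole. The fingers move at their own pace and stop on an object; the grip force is fixed at half the most. Time passes only in rows, so rows that do not move let the fingers close. It gives the time, the measured TCP pose, the force and the opening at its end, in the units of the state.
- get_obs(): the state, without advancing time (a new reading comes with each control period).
- get_image(name): name is "side" or "top"; returns a dict with "pixels" (420x560x3 uint8, red, green, blue), "range_z" (420x560 float32, mm along the optical axis (not along the pixel's ray), 0 where there is no reading), "fx", "fy", "cx", "cy" (pixels), "eye" and "attitude" of the camera in the world. Camera axes: x right, y down, z forward; pixel columns grow to the right and rows downward; lengths in mm; the calibration is good to about 2 mm. A picture is of the moment at which its call begins.
- close_job(): hands the job in, once; it reports no verdict.
The state is a dict: "t": time; "qpos": joint angles; "qvel": joint speeds; "joint_torque": joint torques, N m; "ee_pos": TCP position; "orientation": TCP orientation; "ft_force": force on the tool from outside, world axes, zero at the start; "moment": the same for the moment, N m; "width": finger opening in mm.
Only numpy, scipy, OpenCV 4.12 (cv2) and the standard library are available. Lean on these libraries where they do the work, as an engineer would, in place of code of your own. Each camera call takes 0.05 s, during which the arm holds its last target. There are 200 camera calls.

TASK

Take the steel drift out of the tool block and push it, point down, through the offset holes of the post and the rail's tenon, so that its taper alone draws the rail in until the shoulder closes fully against the post. Once it has closed, wedge the drift tight with a push of about 20 N and stop there, since forcing it harder splits the wood; do not push the rail itself. Leave the drift standing wedged in the joint, let go of it, and do not disturb the other things on the bench.

Things in the scene. Friction and masses are not known exactly. Their poses are not given: they have to be found in the camera images.
- drift_handle (a point): The drift, a round tapered steel pin standing point down in one of the tool block's three holes. This point: centre of its handle, a plain upright cylinder 26 mm across, 74 mm long, flat on top (lowest 12 mm a steel ferrule, the rest dark wood). z runs along the drift, up. The point is 109 mm below this centre, the handle's underside 37 mm below. 110 to 210 g.
- drift_tip (a point): The drift's point; z as for the handle. The steel is 4 mm across at the blunt point, 8 mm across 12 mm up, then tapers evenly to 16.4 mm across 72 mm up, where the handle begins.
- rack: Wooden tool block 64 x 210 x 80 mm, fixed; origin at the centre of its underside. Three 19 mm square holes at y = -70, 0 and 70 mm along its length hold three tools in any order; their handles rest on its top, 80 mm above the bench. Lift the drift 75 mm to clear the block, 150 mm to clear the other handles.
- post_hole (a point): Centre of the mouth of the 16 mm round hole in the top of the post: a pale beam 240 x 64 x 36 mm fixed on 40 mm bearers, top 76 mm above the bench. x along the post, -y towards the rail, z up. The hole passes an upper cheek, the rail's tenon and a lower cheek, each 12 mm thick; 40 mm free below. Steel clamp bars cross the post 102 mm either side, bolts 17 mm high.
- post: The post; origin on the bench below its middle, axes as for the hole, which is 10 mm off its middle in -y. The tenon's hole, also 16 mm, lies off the cheeks' hole in -y by the rail's gap plus 2.5 to 5 mm of draw (bored by eye, not known, new each time). A lens 6 to 11 mm wide is left, centred half that offset in -y. A point that lands on the tenon stops 12 mm below the mouth: raise it and shift along y.
- rail (a joint): Gap between the rail's shoulder and the post's side, m: 0 closed, more is open; 3 to 5 mm at the start. It is a stiff fit (6 N) and stays where left. Drawing it in takes a downward push of 3 to 11 N; once closed this rises about 3 N per mm of depth: 20 N is tight, 30 N splits the tenon. The draw stays in the closed joint, so the drift is tight with its point anywhere from 42 to 68 mm below the mouth (more draw, less depth).
- rail_top (a point): On the rail: a pale board 70 x 190 x 36 mm, its top level with the post's, running off from the post's -y side. This point: middle of its top face's edge at the shoulder.
- chisel_handle (a point): Chisel in the tool block, not needed: square handle 26 mm wide, 74 mm long; this point is its centre.
- awl_handle (a point): Awl in the tool block, not needed: ball handle 40 mm across; this point is the ball's centre.
- mallet: Small wooden hammer lying on the bench, not needed.
- glue: White jar, 52 mm across, 130 mm tall, not needed.
- tin: Open tin, 90 mm across, 110 mm tall, not needed.
- offcut: Wood offcut 90 x 45 x 30 mm, not needed.
- pegbox: Clear divided box 130 x 100 x 35 mm, not needed.
- gouge: Gouge with a dark handle lying on the bench, not needed.
- whetstone: Grey stone 160 x 60 x 28 mm, not needed.
Mind the look-alikes: they are no part of the job. What is shaped like the part that bears drift_handle but green or turquoise is not meant.

How it is judged:
By the outcome, as a careful person would: the job done as asked, in the order asked, and still so for the second after the job is handed in, with the robot touching nothing.
It also fails if it takes over 64 s, if anything falls off the work surface, if the arm or the gripper's body presses on something with over 40 N, if the wrist force passes 120 N, or if a joint passes its speed limit or range.

## Working session

There is one attempt and no reset: what is moved stays moved. The work goes in short steps, Python scripts to look and compute and a tool call to move; the robot and the scene stay as the last step left them, time stands still between calls to the robot, and variables do not carry over. Pictures are saved under pics/ and viewed, about 8 in all and at most 12, crops included, and the job is handed in when it is done.

Besides the shell and the picture viewer there is one more tool, called as name(argument=value, ...) on one line, values as JSON. play_rows: Moves the arm, as the interface text tells. Its arguments: {"type":"object","properties":{"plan":{"type":"string"}},"required":["plan"]}

```bash
mkdir -p pics; cat > h.py <<'E'
from workcell import *
import numpy as np, cv2
from scipy.spatial.transform import Rotation as R
def snap(n,f=None):
    im=get_image(n); np.savez('%s.npz'%n,**{k:np.array(v) for k,v in im.items()})
    if f: cv2.imwrite('pics/'+f,im['pixels'][:,:,::-1])
    return im
E
python3 - <<'E'
from h import *
for n in('side','top'):
    im=snap(n,n+'0.png'); print(n,im['eye'],im['attitude'],im['fx'],im['cx'],im['cy'])
o=get_obs();print(o['ee_pos'],o['orientation'],o['width'],o['ft_force'],o['t'])
a=np.vstack([cv2.imread('pics/%s0.png'%n) for n in('top','side')])
E
```

```text
side [278.3832623  596.5974204  907.99966304] [-0.54323872  2.80482724 -1.00061885] 399.1169306656366 279.79094483205864 206.3471177281349
top [ 382.72857036   -3.87639657 1320.9213625 ] [-2.19236854  2.15271691 -0.12931092] 438.24038583037367 276.32313215596673 211.5433482270994
[240.17648054 576.48567629 221.99644791] [-6.16035456e-01 -3.08033901e+00  2.09586570e-03] 87.99936455139509 [-0.70738148  0.66716672 -0.12612614] 0.1
```

View pics/top0.png

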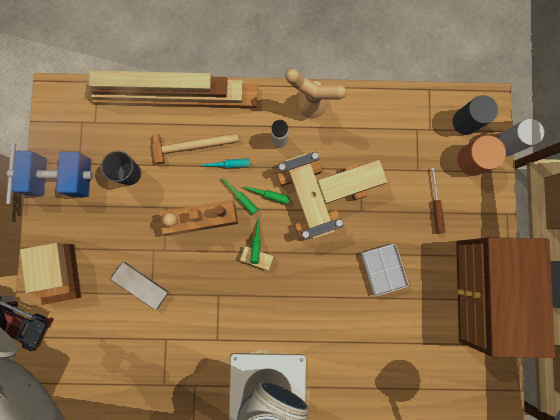

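View pics/side0.png

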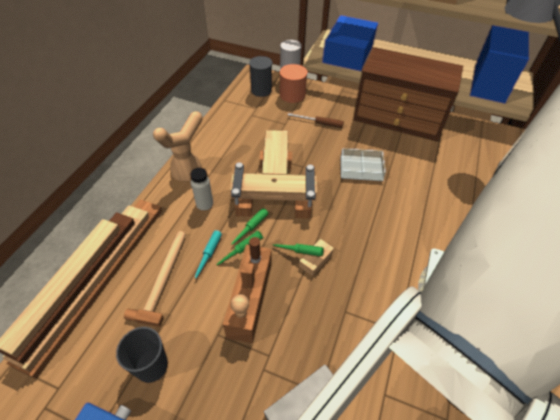

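The top view shows the tool block near (200,216), with the awl ball at (170,220) and two more handles at about (207,213) and (222,211). The post is near (313,195), with its hole at about (313,194) and the rail at (350,180). The green and turquoise tools lying about are look-alikes. Next I'll take one close crop of each view.

```bash
python3 - <<'E'
import cv2,numpy as np
t=cv2.imread('pics/top0.png')[190:250,150:250];s=cv2.imread('pics/side0.png')[230:350,210:290]
t2=cv2.imread('pics/top0.png')[145:245,270:395]
a=cv2.resize(t,(500,300),interpolation=cv2.INTER_CUBIC);c=cv2.resize(t2,(375,300),interpolation=cv2.INTER_CUBIC)
b=cv2.resize(s,(300,450),interpolation=cv2.INTER_CUBIC)
o=np.zeros((600,800,3),np.uint8);o[:300,:500]=a;o[300:,:375]=c;o[:450,500:]=b;cv2.imwrite('pics/crop1.png',o)
E
```

```text
(no output)
```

View pics/crop1.png

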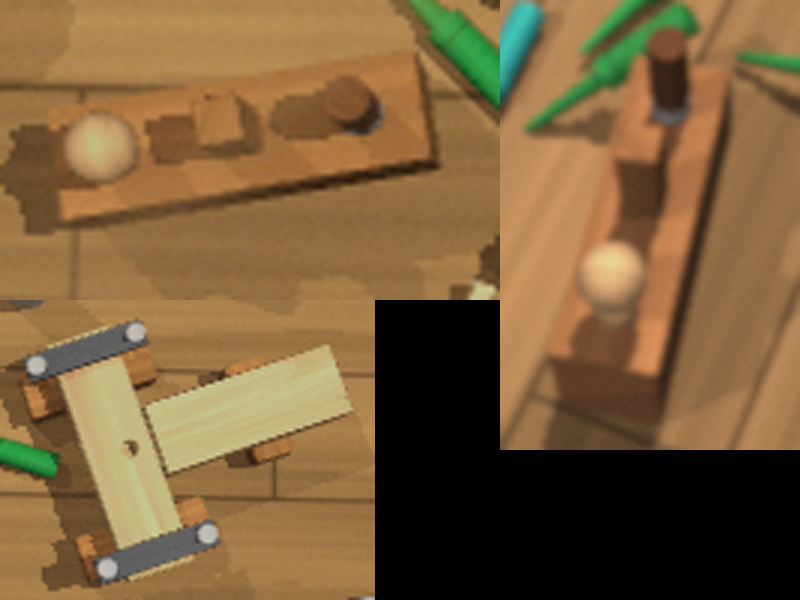

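Drift: the round dark handle with the steel ferrule, at top px (219,209) and side px (255,241). The chisel (square, px 194,213) and the awl (ball, px 170,220) are ruled out, and so are the green and turquoise tools. Measuring now.

```bash
cat >> h.py <<'E'
def load(n):
    return dict(np.load('%s.npz'%n))
def ray(im,u,v):
    d=np.stack([(np.asarray(u,float)-im['cx'])/im['fx'],(np.asarray(v,float)-im['cy'])/im['fy'],np.ones(np.shape(u))],-1)
    return d@R.from_rotvec(im['attitude']).as_matrix().T
def onz(im,u,v,z):
    d=ray(im,u,v); return im['eye']+d*((z-im['eye'][2])/d[...,2])[...,None]
def cloud(im):
    v,u=np.indices(im['range_z'].shape); return im['eye']+ray(im,u,v)*im['range_z'][...,None]
def pix(im,p):
    c=(np.asarray(p)-im['eye'])@R.from_rotvec(im['attitude']).as_matrix()
    return c[...,0]/c[...,2]*im['fx']+im['cx'],c[...,1]/c[...,2]*im['fy']+im['cy']
E
python3 - <<'E'
from h import *
T=load('top');S=load('side')
for n,im,boxH,px,hole in(('top',T,(205,195,235,225),(219.4,209.4),(313.3,194.3)),('side',S,(240,232,270,265),(254.8,240.7),(273.5,180.5))):
    P=cloud(im)
    print(n,'handle top ray',onz(im,*px,154).round(1),'hole ray',onz(im,*hole,76).round(1))
    u0,v0,u1,v1=boxH;Q=P[v0:v1,u0:u1].reshape(-1,3);q=Q[abs(Q[:,2]-154)<5]
    print(' range handle top n',len(q),q.mean(0).round(1),q.min(0).round(),q.max(0).round())
    # rack top
    ctr=onz(im,*((200,216) if n=='top' else (250,290)),80)
    m=(abs(P[...,2]-80)<6)&(np.linalg.norm(P[...,:2]-ctr[:2],axis=-1)<140)
    print(' rack rect',cv2.minAreaRect(P[m][:,:2].astype(np.float32)),m.sum(),P[m][:,2].mean())
    # pale wood post/rail
    hsv=cv2.cvtColor(im['pixels'],cv2.COLOR_RGB2HSV)
    h0=onz(im,*hole,76)
    m=(abs(P[...,2]-76)<6)&(np.linalg.norm(P[...,:2]-h0[:2],axis=-1)<240)&(hsv[...,2]>150)
    k,l,st,c=cv2.connectedComponentsWithStats(m.astype(np.uint8))
    for i in range(1,k):
        if st[i,4]>150: print(' pale',st[i],cv2.minAreaRect(P[l==i][:,:2].astype(np.float32)),P[l==i][:,2].mean())
    u,v=map(int,hole); print(hsv[v-5:v+7,u-6:u+8,2])
E
```

```text
top handle top ray [510.3 134.9 154. ] hole ray [ 567.6 -123.7   76. ]
 range handle top n 69 [510.6 136.  153.9] [498. 125. 149.] [523. 147. 158.]
 rack rect ((497.6557312011719, 205.39212036132812), (64.57701873779297, 210.78126525878906), 10.750905990600586) 1225 79.5472417739347
 pale [ 318  160   70   43 1512] ((610.1970825195312, -237.07382202148438), (69.56975555419922, 189.63043212890625), 19.73834800720215) 75.75895253258216
 pale [ 289  163   42   65 1321] ((565.7705078125, -113.31221008300781), (177.1749725341797, 64.85801696777344), 19.919471740722656) 75.83107969196774
[[198 199 198 198 199 199 198 197 197 196 201 194 177 138]
 [199 196 198 197 198 196 198 198 197 198 199 198 190 124]
 [198 198 197 198 197 190 177 194 199 199 198 198 193 162]
 [197 199 198 192 154 112 114 114 159 197 198 196 198 191]
 [196 198 200 199 197 186 101 116 132 190 199 197 198 192]
 [197 200 199 198 200 189  94  96 131 177 198 198 197 194]
 [199 198 197 200 198 191 145  91 127 193 197 198 197 198]
 [196 197 196 197 199 199 187 124 157 198 198 197 198 198]
 [198 199 198 199 199 195 180 193 197 1
[... 647 characters left out ...]
5 224 223 224 222 223 223 223 222 223 220 221 221]
 [231 231 232 231 231 231 230 230 231 230 231 231 231 231]
 [232 231 232 230 230 226 223 223 224 228 231 231 231 232]
 [231 232 231 228 221 203 190 188 198 214 226 231 231 231]
 [231 231 231 225 197 160 144 142 157 188 220 230 231 231]
 [232 231 231 223 187 144 122 124 144 180 217 230 230 232]
 [231 232 232 227 206 174 152 147 165 196 223 231 232 232]
 [231 231 232 230 225 212 197 192 202 221 230 232 232 232]
 [231 232 232 231 230 229 226 225 227 230 230 232 232 232]
 [231 231 231 232 231 231 231 230 231 231 232 231 230 231]
 [231 232 232 231 231 231 231 232 231 230 231 230 231 232]
 [231 231 232 231 231 231 231 232 231 232 232 231 232 232]]
```

```bash
cat >> h.py <<'E'
def rel(xyz,jaw):
    """TCP target (mm), jaw direction deg (world, mod 180) -> tool-frame cm, yaw deg about tool z"""
    o=get_obs(); M=R.from_rotvec(o['orientation']).as_matrix()
    a=np.degrees(np.arctan2(M[1,1],M[0,1])); d=(jaw-a+90)%180-90
    print('t',o['t'],'pos',np.round(o['ee_pos'],1),'jawdeg',a.round(1),'zaxis',M[:,2].round(3),'q',np.round(o['qpos'],2),'F',np.round(o['ft_force'],1),'w',round(o['width'],1))
    print('turn about tool z',-d.round(1),'shift tool cm (current axes)',(M.T@(np.array(xyz)-o['ee_pos'])/10).round(2))
    return M
E
python3 - <<'E'
from h import *
T=load('top');print(rel((510.7,136.5,205),11).round(3))
E
```

```text
t 0.1 pos [240.2 576.5 222. ] jawdeg 67.4 zaxis [-0.001 -0.001 -1.   ] q [ 1.16  0.42  1.63 -0.    1.09 -0.02] F [-0.7  0.7 -0.1] w 88.0
turn about tool z 56.4 shift tool cm (current axes) [-41.89 -30.21   1.74]
[[-0.923  0.385 -0.001]
 [ 0.385  0.923 -0.001]
 [-0.    -0.001 -1.   ]]
```

play_rows(plan="8.78 -4.19 -3.02 0 0 0 0;8.78 -4.19 -3.02 0 0 0 0;8.78 -4.19 -3.02 0 0 0 0;8.78 -4.19 -3.02 0 0 0 0;8.78 -4.19 -3.02 0 0 0 0;8.78 -4.19 -3.02 0 0 0 0;8.78 -4.19 -3.02 0 0 0 0;8.78 -4.19 -3.02 0 0 0 0;8.78 -4.19 -3.02 0 0 0 0;8.78 -4.19 -3.02 0 0 0 0;8.78 0 0 0 0 0 9.4;8.78 0 0 0 0 0 9.4;8.78 0 0 0 0 0 9.4;8.78 0 0 0 0 0 9.4;8.78 0 0 0 0 0 9.4;8.78 0 0 0 0 0 9.4;8.78 0 0 0 0 0 0")

```text
t: 2.22
ee_pos: [510.8, 136.9, 222.4]
orientation: [-1.997, -2.425, 0.001]
ft_force: [-0.7, 1.4, -0.1]
width: 87.7
```

```bash
python3 - <<'E'
from h import *
rel((510.7,136.5,103),11)
im=snap('side');P=[(523,139,190)];cv2.imwrite('pics/side1.png',cv2.resize(im['pixels'][150:310,180:400,::-1],None,fx=3,fy=3,interpolation=cv2.INTER_CUBIC))
E
```

```text
t 2.225 pos [510.8 136.9 222.4] jawdeg 11.1 zaxis [-0.001 -0.    -1.   ] q [0.24 0.28 1.84 0.   1.02 0.05] F [-0.7  1.4 -0.1] w 87.7
turn about tool z 0.1 shift tool cm (current axes) [-4.000e-02 -1.000e-02  1.194e+01]
```

View pics/side1.png

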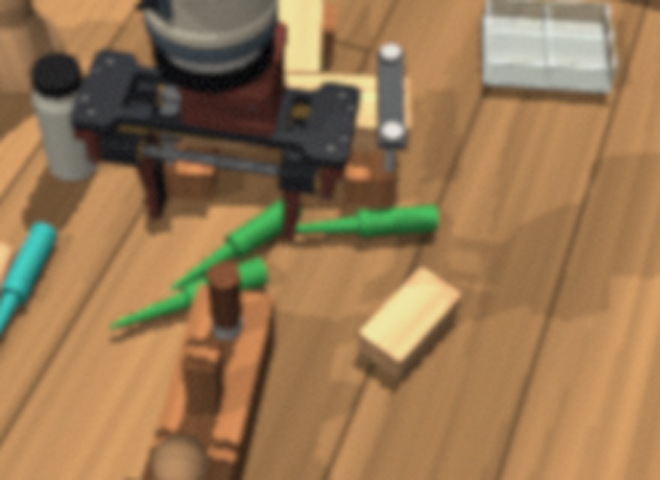

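The crop shows the open fingers at (150,205) and (290,230), straddling the round handle at (225,285) when moved straight down. Descending and closing now.

play_rows(plan="8.78 0 0 3 0 0 0;8.78 0 0 3 0 0 0;8.78 0 0 3 0 0 0;8.78 0 0 1.9 0 0 0;8.78 0 0 1 0 0 0;8.78 0 0 0 0 0 0;2 0 0 0 0 0 0;2 0 0 0 0 0 0;2 0 0 0 0 0 0;2 0 0 0 0 0 0;2 0 0 0 0 0 0;2 0 0 0 0 0 0")

```text
t: 3.78
ee_pos: [511.0, 137.0, 103.7]
orientation: [1.999, 2.424, 0.0]
ft_force: [0.9, 0.4, 0.7]
width: 31.3
```

play_rows(plan="2 0 0 0 0 0 0;2 0 0 0 0 0 0;2 0 0 0 0 0 0;2 0 0 0 0 0 0")

```text
t: 4.28
ee_pos: [511.7, 137.1, 103.9]
orientation: [1.998, 2.423, 0.002]
ft_force: [4.2, 1.1, -1.3]
width: 25.3
```

play_rows(plan="2 0 0 -1 0 0 0;2 0 0 -2 0 0 0;2 0 0 -3 0 0 0;2 0 0 -3 0 0 0;2 0 0 -3 0 0 0;2 0 0 -2 0 0 0;2 0 0 -1 0 0 0;2 0 0 0 0 0 0")

```text
t: 5.28
ee_pos: [510.4, 136.9, 253.6]
orientation: [-1.998, -2.424, 0.001]
ft_force: [0.4, -0.8, -1.4]
width: 25.6
```

```bash
python3 - <<'E'
from h import *
print(rel((571.4,-124.9,250),20).round(3))
E
```

```text
t 5.275 pos [510.4 136.9 253.6] jawdeg 11.0 zaxis [-0.001 -0.    -1.   ] q [0.24 0.24 1.81 0.   1.08 0.05] F [ 0.4 -0.8 -1.4] w 25.6
turn about tool z -9.0 shift tool cm (current axes) [-26.86   1.     0.36]
[[-0.191  0.982 -0.001]
 [ 0.982  0.191 -0.   ]
 [-0.    -0.001 -1.   ]]
```

play_rows(plan="2 -1.86 0.1 0 0 0 0;2 -3.5 0.1 0 0 0 0;2 -3.5 0.15 0 0 0 0;2 -3.5 0.15 0 0 0 0;2 -3.5 0.1 0 0 0 0;2 -3.5 0.1 0 0 0 0;2 -3.5 0.1 0 0 0 0;2 -2.5 0.1 0 0 0 0;2 -1.5 0.1 0 0 0 0;2 0 0 0 0 0 -9;2 0 0 2 0 0 0;2 0 0 2 0 0 0;2 0 0 2 0 0 0;2 0 0 0.8 0 0 0;2 0 0 0 0 0 0;2 0 0 0 0 0 0")

```text
t: 7.28
ee_pos: [572.4, -124.9, 186.3]
orientation: [1.802, 2.572, 0.001]
ft_force: [-0.0, -0.8, -1.2]
width: 25.4
```

```bash
python3 - <<'E'
from h import *
print(rel((571.4,-124.9,186),20).round(3))
o=get_obs();S=snap('side');T=snap('top')
for im in(S,T): print([np.round(c,1) for c in pix(im,[[569.2,-122.7,76],np.array(o['ee_pos'])-[0,0,95.7]])])
a=cv2.resize(S['pixels'][120:220,220:340,::-1],(720,600),interpolation=cv2.INTER_CUBIC);cv2.imwrite('pics/s2.png',a)
E
```

```text
t 7.275 pos [ 572.4 -124.9  186.3] jawdeg 20.0 zaxis [ 0.001 -0.    -1.   ] q [-0.24  0.41  1.75 -0.    0.98 -0.58] F [-0.  -0.8 -1.2] w 25.4
turn about tool z -0.0 shift tool cm (current axes) [ 0.04 -0.09  0.03]
[[-0.342  0.94   0.001]
 [ 0.94   0.342 -0.   ]
 [-0.001  0.001 -1.   ]]
[array([274.5, 273.8]), array([179.3, 174.9])]
[array([313. , 314.3]), array([193.7, 191.9])]
```

View pics/s2.png

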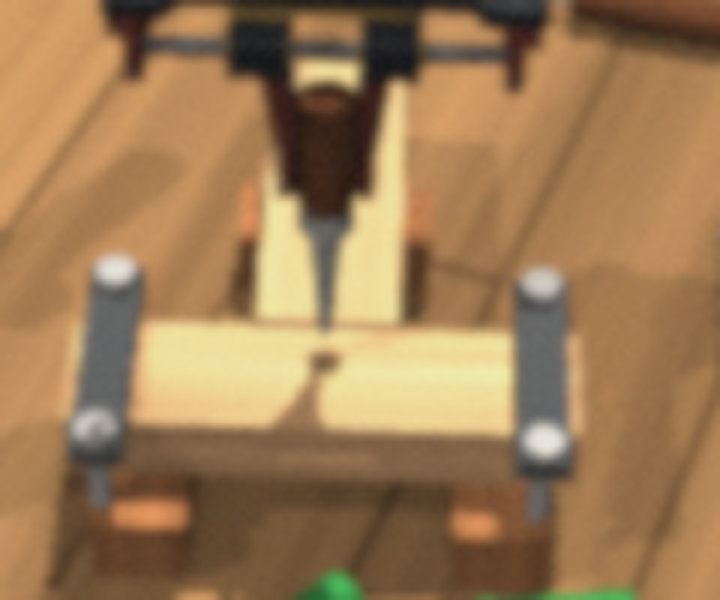

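The drift's point is at side px (274.2,175.0), and the TCP predicts (273.8,174.9), so the grasp is centred. The hole is at about (273.7,180). Next is the hole centre by dark centroid in both views.

```bash
python3 - <<'E'
from h import *
e=np.array([.342,-.94])
for n,c in(('side',(273,180)),('top',(313,193))):
    im=load(n); g=cv2.cvtColor(cv2.imread('pics/%s0.png'%n),cv2.COLOR_BGR2HSV)[...,2].astype(float)
    v,u=np.indices(g.shape); m=(abs(u-c[0])<7)&(abs(v-c[1])<6)
    base=np.percentile(g[m],75); P=onz(im,u[m],v[m],76)[:,:2]
    if n=='top':
        k=(u[m]<319); P=P[k]; w=np.clip(base-g[m][k]-12,0,60)
    else: w=np.clip(base-g[m]-8,0,40)
    r=np.stack([(P-[569.2,-122.7])@e,(P-[569.2,-122.7])@[.94,.342]],1)
    for thr in (.25,.5):
        q=r[w>thr*w.max()]; print(n,'-y,x extents',q.min(0).round(1),q.max(0).round(1))
    mu=(w[:,None]*P).sum(0)/w.sum(); print(n,'dark centroid',mu.round(1),'rel rect-hole (-y,x):',((mu-[569.2,-122.7])@e).round(1),((mu-[569.2,-122.7])@[.94,.342]).round(1))
T=load('top');S=load('side')
# post side edges in side view: pale range points, post coordinates
for n in('side','top'):
    im=load(n);P=cloud(im);p=P[...,:2]-[569.2,-122.7];s=p@e;x=p@[.94,.342];
    h=(abs(P[...,2]-76)<6)&(abs(s)<60)&(abs(x)>36)&(abs(x)<80);print(n,'post y-extent centre(-y):',np.percentile(s[h],[0.5,99.5]).round(1))
    hb=(abs(P[...,2]-76)<6)&(abs(x)<130)&(abs(s-80)<60)&(s>50);print(' rail x extents',np.percentile(x[hb],[0.5,99.5]).round(1))
E
```

```text
side -y,x extents [-10.6  -4.4] [ 5.2 10.1]
side -y,x extents [-10.5  -4.4] [ 5.2 10.1]
side dark centroid [ 570.6 -119.9] rel rect-hole (-y,x): -2.2 2.3
top -y,x extents [-3.6 -8.1] [7.2 6.6]
top -y,x extents [-3.6 -7.1] [6.3 6.6]
top dark centroid [ 569.6 -125. ] rel rect-hole (-y,x): 2.3 -0.4
side post y-extent centre(-y): [-47.   27.7]
 rail x extents [-31.6  37.7]
top post y-extent centre(-y): [-42.4 -12.1]
 rail x extents [-35.9 -13.3]
```

Both views agree once the offsets found at the drift are taken out: the hole is at about (570,-121), so the lens target is about (571.3,-124.8). I'll shift 1 mm and start in.

play_rows(plan="2 0 -0.1 0.4 0 0 0;2 0 0 0.5 0 0 0;2 0 0 0.4 0 0 0;2 0 0 0.4 0 0 0;2 0 0 0.4 0 0 0;2 0 0 0.2 0 0 0;2 0 0 0 0 0 0")

```text
t: 8.25
ee_pos: [571.0, -125.1, 162.5]
orientation: [-1.802, -2.573, 0.0]
ft_force: [0.1, -0.2, -0.7]
width: 25.4
```

play_rows(plan="2 0 0 0.2 0 0 0;2 0 0 0.1 0 0 0;2 0 0 0.1 0 0 0;2 0 0 0.1 0 0 0;2 0 0 0 0 0 0")

```text
t: 8.88
ee_pos: [571.0, -125.2, 157.6]
orientation: [1.802, 2.573, -0.0]
ft_force: [-0.5, -0.5, -0.7]
width: 25.5
```

The point is about 14 mm below the mouth with no force on it, so it has entered the tenon hole. Continuing in small steps.

play_rows(plan="2 0 0 0.2 0 0 0;2 0 0 0.2 0 0 0;2 0 0 0.2 0 0 0;2 0 0 0 0 0 0")

```text
t: 9.38
ee_pos: [571.4, -125.4, 151.7]
orientation: [1.802, 2.572, 0.0]
ft_force: [2.2, -1.1, -2.7]
width: 25.5
```

play_rows(plan="2 0 0 0.2 0 0 0;2 0 0 0.2 0 0 0;2 0 0 0 0 0 0")

```text
t: 9.75
ee_pos: [571.8, -125.2, 148.1]
orientation: [1.802, 2.572, 0.001]
ft_force: [2.8, -1.6, 2.4]
width: 25.8
```

play_rows(plan="2 -0.05 0 0.2 0 0 0;2 0 0 0.2 0 0 0;2 0 0 0 0 0 0")

```text
t: 10.12
ee_pos: [571.7, -125.3, 143.9]
orientation: [1.802, 2.572, 0.002]
ft_force: [2.6, 0.5, 3.0]
width: 25.1
```

play_rows(plan="2 0 0 0.2 0 0 0;2 0 0 0.2 0 0 0;2 0 0 0 0 0 0")

```text
t: 10.5
ee_pos: [571.6, -125.2, 139.9]
orientation: [1.803, 2.573, 0.002]
ft_force: [2.2, 3.5, 4.2]
width: 25.6
```

play_rows(plan="2 0.04 0.05 0.2 0 0 0;2 0.02 0 0.2 0 0 0;2 0 0 0 0 0 0")

```text
t: 10.88
ee_pos: [571.7, -124.7, 135.7]
orientation: [1.802, 2.573, 0.001]
ft_force: [3.1, 1.0, 2.8]
width: 25.4
```

play_rows(plan="2 0.03 0 0.2 0 0 0;2 0.03 0 0.2 0 0 0;2 0 0 0 0 0 0")

```text
t: 11.25
ee_pos: [571.5, -124.3, 131.7]
orientation: [1.802, 2.573, 0.0]
ft_force: [4.2, 0.7, 3.4]
width: 25.6
```

play_rows(plan="2 0.02 0.05 0.2 0 0 0;2 0.01 0 0.1 0 0 0;2 0 0 0 0 0 0")

```text
t: 11.62
ee_pos: [571.7, -124.0, 128.6]
orientation: [1.802, 2.573, -0.0]
ft_force: [2.5, 1.0, 2.9]
width: 25.7
```

play_rows(plan="2 0.02 0 0.2 0 0 0;2 0.02 0 0.1 0 0 0;2 0 0 0 0 0 0")

```text
t: 12.0
ee_pos: [571.5, -123.7, 125.6]
orientation: [1.802, 2.573, -0.0]
ft_force: [3.8, -0.9, 3.4]
width: 25.8
```

play_rows(plan="2 0 0.05 0.2 0 0 0;2 0 0 0.1 0 0 0;2 0 0 0 0 0 0")

```text
t: 12.38
ee_pos: [571.7, -123.4, 122.4]
orientation: [-1.802, -2.573, 0.001]
ft_force: [2.7, -1.6, 2.3]
width: 25.4
```

play_rows(plan="2 0.02 0 0.1 0 0 0;2 0.01 0 0.1 0 0 0;2 0 0 0 0 0 0")

```text
t: 12.75
ee_pos: [571.8, -123.2, 120.6]
orientation: [1.802, 2.573, -0.0]
ft_force: [2.1, -2.8, 1.8]
width: 25.7
```

```bash
python3 - <<'E'
from h import *
S=snap('side');o=get_obs();print(o['ee_pos'],o['ft_force'],o['moment'])
print(pix(S,np.array(o['ee_pos'])+[0,0,50.3]))
a=cv2.resize(S['pixels'][120:220,220:340,::-1],(720,600),interpolation=cv2.INTER_CUBIC);cv2.imwrite('pics/s3.png',a)
E
```

```text
[ 571.79805966 -123.15309751  120.57543329] [ 2.93999427 -2.90457499  2.64499529] [-0.82842922 -0.53837038 -0.02165264]
(np.float64(273.76032333971654), np.float64(154.57438614810604))
```

View pics/s3.png

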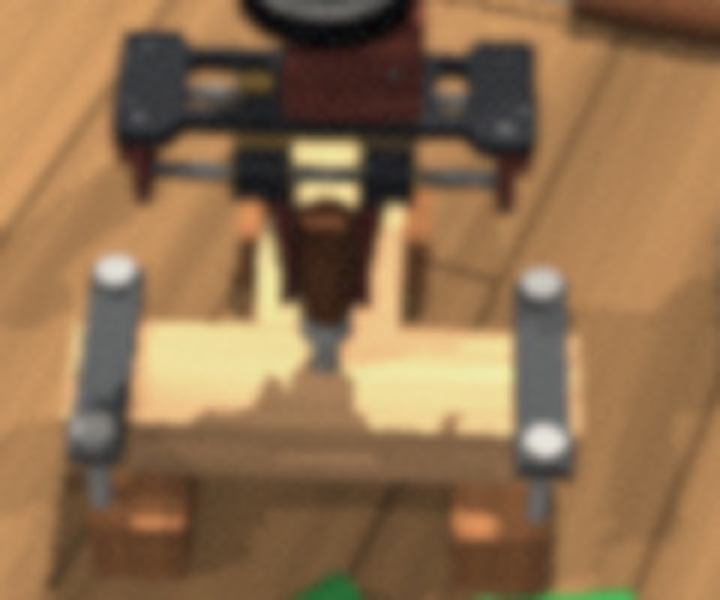

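The drift is held without slip, its ferrule about 20 mm above the post. The lateral force is now from the tenon, so I'll stop shifting in +y and ease back, letting the cheek take it.

play_rows(plan="2 -0.04 -0.05 0.1 0 0 0;2 0 0 0.1 0 0 0;2 0 0 0 0 0 0")

```text
t: 13.18
ee_pos: [571.9, -123.3, 119.2]
orientation: [1.802, 2.573, 0.001]
ft_force: [1.8, -0.0, 6.6]
width: 25.7
```

play_rows(plan="2 0 0 0.1 0 0 0;2 0 0 0.1 0 0 0;2 0 0 0 0 0 0")

```text
t: 13.55
ee_pos: [572.1, -123.3, 117.8]
orientation: [1.802, 2.572, 0.002]
ft_force: [-0.0, 0.5, 12.6]
width: 25.7
```

Force is rising at the closure rate. Now small steps toward about 19–20 N.

play_rows(plan="2 0 0 0.1 0 0 0;2 0 0 0 0 0 0;2 0 0 0 0 0 0")

```text
t: 13.92
ee_pos: [572.1, -123.3, 117.2]
orientation: [1.802, 2.572, 0.002]
ft_force: [-0.4, 0.6, 16.6]
width: 25.8
```

play_rows(plan="2 0 0 0.08 0 0 0;2 0 0 0 0 0 0;2 0 0 0 0 0 0")

```text
t: 14.3
ee_pos: [572.2, -123.3, 116.8]
orientation: [1.802, 2.572, 0.002]
ft_force: [-1.0, 0.2, 18.5]
width: 25.3
```

```bash
python3 - <<'E'
from h import *
T=snap('top');S=snap('side');o=get_obs();print(o['ee_pos'],o['ft_force'],o['t'])
e=np.array([.342,-.94]);x=np.array([.94,.342])
P=cloud(T);h0=np.array([569.2,-122.7]);hsv=cv2.cvtColor(T['pixels'],cv2.COLOR_RGB2HSV)
m=(abs(P[...,2]-76)<6)&(np.linalg.norm(P[...,:2]-h0,axis=-1)<240)
s=(P[...,:2]-h0)@e; q=(P[...,:2]-h0)@x
r=m&(s>60)&(abs(q)<45)&(hsv[...,2]>150); print('rail far end -y from hole (0.5/99.5pct)',np.percentile(s[r],[99,99.8]).round(1),'closed would be',22+190)
a=cv2.resize(S['pixels'][110:210,220:340,::-1],(396,330),interpolation=cv2.INTER_CUBIC)
b=cv2.resize(T['pixels'][145:225,280:400,::-1],(400,266),interpolation=cv2.INTER_CUBIC)
c=np.zeros((330,800,3),np.uint8);c[:,:396]=a;c[:266,400:]=b;cv2.imwrite('pics/s4.png',c)
E
```

```text
[ 572.22421441 -123.2444841   116.815339  ] [-1.8415295  -0.42226233 18.7161657 ] 14.4
rail far end -y from hole (0.5/99.5pct) [210.8 212.1] closed would be 212
```

View pics/s4.png

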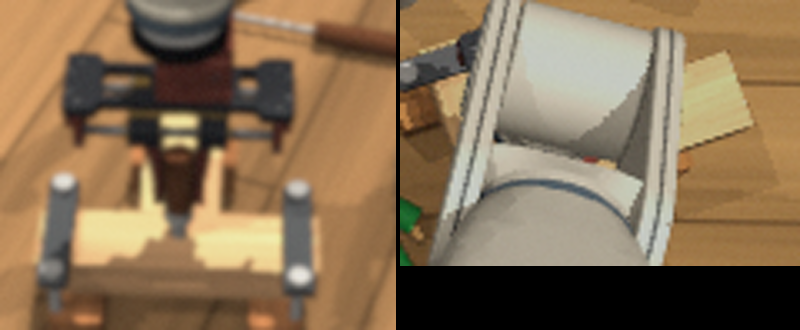

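play_rows(plan="2 0 0 0.04 0 0 0;2 0 0 0 0 0 0;2 0 0 0 0 0 0")

```text
t: 14.78
ee_pos: [572.3, -123.3, 116.7]
orientation: [1.802, 2.572, 0.002]
ft_force: [-2.1, 0.8, 21.6]
width: 25.5
```

A push of about 20–21 N is reached. Releasing, then lifting straight up.

play_rows(plan="6 0 0 0 0 0 0;6 0 0 0 0 0 0;6 0 0 0 0 0 0;6 0 0 0 0 0 0;6 0 0 0 0 0 0;6 0 0 0 0 0 0")

```text
t: 15.52
ee_pos: [571.5, -123.6, 114.4]
orientation: [-1.802, -2.573, 0.0]
ft_force: [-0.7, 0.3, -0.2]
width: 59.8
```

play_rows(plan="6 0 0 -1 0 0 0;6 0 0 -2 0 0 0;6 0 0 -3 0 0 0;6 0 0 -3 0 0 0;6 0 0 -3 0 0 0;6 0 0 -3 0 0 0;6 -4 0 0 0 0 0;6 -6 0 0 0 0 0;6 -6 0 0 0 0 0;6 -4 0 0 0 0 0;6 0 0 0 0 0 0;6 0 0 0 0 0 0")

```text
t: 17.02
ee_pos: [639.4, -310.9, 264.6]
orientation: [-1.802, -2.572, -0.0]
ft_force: [0.0, 0.9, 0.3]
width: 60.0
```

```bash
python3 - <<'E'
from h import *
T=snap('top');S=snap('side');o=get_obs();print(o['ee_pos'],o['ft_force'],o['t'])
P=cloud(T);h0=np.array([569.2,-122.7]);e=np.array([.342,-.94]);x=np.array([.94,.342])
s=(P[...,:2]-h0)@e;q=(P[...,:2]-h0)@x
r=(np.hypot(s,q)<40)&(P[...,2]>120)&(P[...,2]<190);print('handle top',P[r].mean(0).round(1),np.percentile(P[r][:,2],[50,90]).round(1),r.sum())
a=cv2.resize(S['pixels'][110:210,220:340,::-1],(396,330),interpolation=cv2.INTER_CUBIC)
b=cv2.resize(T['pixels'][145:245,270:390,::-1],(400,333),interpolation=cv2.INTER_CUBIC)
c=np.zeros((333,800,3),np.uint8);c[:330,:396]=a;c[:,400:]=b;cv2.imwrite('pics/s5.png',c)
E
```

```text
[ 639.58968058 -310.25628783  264.86004335] [ 0.38530067 -0.91990744 -0.02234669] 17.125
handle top [ 564.5 -117.8  161.4] [165.2 168.6] 88
```

View pics/s5.png

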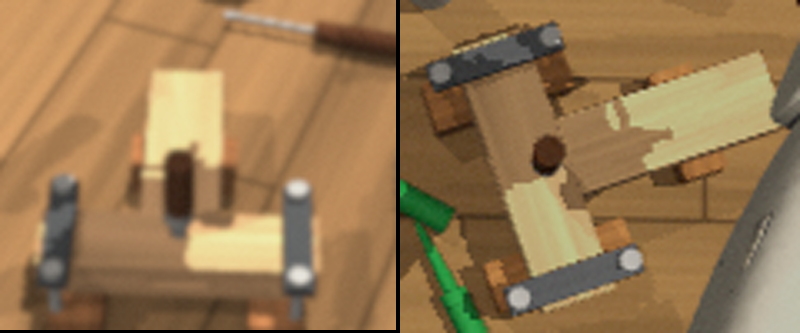

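The drift stands upright and wedged at (180,185) in the left crop. The shoulder line looks closed, and the rail's far corner moved from px (380.0,160.3) to (378.6,160.6), about 4 mm, which matches the starting gap. Handing in.

```bash
python3 -c "
from h import *
print(close_job())"
```

```text
the job is handed in; nothing more can be done
None
```

I took the drift from the tool block and pushed it point down through the offset holes until the rail closed. I then wedged it with a push of about 20 N, let go and moved the arm clear. The job was handed in at about 17 s of the 64 s allowed, and no verdict was reported.

**Last checks**
- **Wedging force:** the last reading before letting go was 21.6 N. The force climbed steadily once the rail closed.
- **Depth:** the drift's point is about 55 mm below the mouth, inside the 42–68 mm range. The drift stands upright with nothing touching it.
- **Gap:** in the top view the rail's far corner moved about 4 mm towards the post, matching my estimate of 4.5 mm for the starting gap. Its far end measured 211–212 mm from the hole, where closed is 212 mm.

**What was less certain**
- **Closure:** the cameras are only good to 1–2 mm, so full closure rests mainly on the force rise. That rise was somewhat steeper than the 3 N per mm expected.
- **Side force:** near the end of the draw I was shifting the drift slightly towards +y, which put up to about 4 N sideways on the tenon through the drift. I eased this off before wedging.
- **Camera views:** the two cameras disagreed by about 3 mm. I corrected for this using the known position of the drift once it was gripped.

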